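# Wedge-lock the clamping bar on a propeller hub bolt

## Robot

A 6-joint arm with a two-finger parallel gripper is mounted at the origin on the work surface. World frame = base frame: x ahead of the robot, y to its left, z up, the work surface at z = 0. Lengths are in mm, angles in rad, forces in N, time in s.
With the tool pointing down it reaches from about 350 to 775 mm from the base axis. Payload 7.3 kg.
Tool frame: the origin (TCP) lies at the centre of the arm's flange, where the gripper is bolted on; the fingertips stand 178 mm ahead of it and the grasp point (between the pads) lies 159 mm ahead of it; z points along the fingers, y is the direction in which the jaws open and shut (so a half turn about z gives the same grasp; the last joint's range is limited). The gripper opens to 92 mm and grips with 3 to 60 N. Pads are 19 mm wide; open, the fingers measure 130 mm over their backs; the gripper's body (75 mm by 190 mm) begins 47 mm behind the grasp point.
Start: joints at [-1.284, 0.342, 1.524, -0, 1.275, -0.146], TCP at [220.212, -476.586, 404.741] pointing down, gripper open.
Joint ranges: [-2.53, 2.53], [-0.77, 2.02], [0.04, 2.7], [-1, 4.14], [0.28, 2.66], [-3.11, 3.11]. Speed limits (rad/s): [2.57, 2.57, 3.14, 3.14, 3.14, 3.14].

## Interface

Orientations are given as [roll, pitch, yaw] about the fixed x, y, z axes, in that order (R = Rz(yaw) Ry(pitch) Rx(roll)).
In Python, from plant import get_obs, capture, close_job gives the robot as it stands. The module is installed in compiled form; this text tells all that it offers.
- The arm moves only by the shell command python3 -m pendant 'ROWS'. ROWS is JSON, a list of rows, each a list of 3 entries, a list of its own where there are three numbers: the shift along the tool's x, y, z in m, then the turn, a rotation vector about the tool's x, y, z in rad, then the finger opening in m, from 0 to 0.0918. In form: [[[tx, ty, tz], [wx, wy, wz], fingers], ...]. A call has 1 to 10 rows; each row is the pose to reach, as a shift and turn from the pose commanded when the call began, along the tool's axes at that moment; what a row does not reach only later rows make up. A row lasts 1/12 s, in which the tool goes at most 41.7 mm and 7.16 degrees, less where a joint would pass 70% of its speed; a pose out of reach is approached as far as the arm can. A call with a gripper value outside its range is refused whole. The fingers move at their own pace and stop on an object; the grip force is fixed at half the most. Time passes only in rows, so rows that repeat a pose let the fingers close. It gives the time, the measured TCP pose, the force and the opening at its end, in the units of the state.
- get_obs(): the state, without advancing time (a new reading comes with each control period).
- capture(name): name is "scene" or "top" or "wrist"; returns a dict with "color" (400x640x3 uint8, red, green, blue), "mtx" (3x3 intrinsics, pixels), "rvec" (rotation vector, rad) and "tvec" (3), from world to camera coordinates, as OpenCV has them. Camera axes: x right, y down, z forward; pixel columns grow to the right and rows downward; lengths in mm; the calibration is good to about 2 mm. A picture is of the moment at which its call begins. There is no depth.
- close_job(): hands the job in, once; it reports no verdict.
The state is a dict: "time": time; "joint_positions": joint angles; "dq": joint speeds; "tau": joint torques, N m; "tool_pos": TCP position; "tcp_rot": TCP orientation; "contact_force": force on the tool from outside, world axes, zero at the start; "moment": the same for the moment, N m; "grip_width": finger opening in mm.
Only numpy, scipy, OpenCV 4.12 (cv2) and the standard library are available. Lean on these libraries where they do the work, as an engineer would, in place of code of your own. Each camera call takes 0.05 s, during which the arm holds its last target. There are 200 camera calls.

## Task

Clamp the bronze bolt in the inspection fixture: slide the blue bar by its black knob until it has pushed the bolt's head fully home against the steel stop, then slide the orange thumb wedge along its ramp, behind the bar's brass tail shoe, until it jams the bar fast with a firm thumb push of about 10 to 12 N, and let go so that it stays jammed. Do it gently: the bar must never bear on the bolt with more than 40 N, and do not shift the loose things or the dial gauge on the table.

Things in the scene. Friction and masses are not known exactly. Their poses are not given: they have to be found in the camera images.
- fixture: Grey clamping fixture, bolted down, base plate 360 x 190 x 12 mm. Origin: underside, below the bar's centre line; z up, +x is the clamping direction. Yaw is 90 degrees +-20: +x points roughly to the robot's left, +y roughly towards the robot. Its deck, ramp block and bar guides are flush with the bar's top, 54 mm above the table, or lower.
- stop_face (a point): Point on the bolt's axis on the face of the dark steel stop, an upright block 74 mm high and 75 mm wide at the fixture's +x end; it is at x = 165 mm, z = 44 mm of the fixture. The V-block before it is part of the fixture.
- bar: Blue bar, 24 mm wide, 130 mm long, top 54 mm above the table; slides only along the fixture's x with 1.5 N friction. Origin: centre of its white front tip, 44 mm up; x points at the bolt. Starts 25 to 45 mm back; with the bolt home the tip is at x = 59 mm of the fixture. Its brass tail shoe, on an adjusting thread, ends 141 to 147 mm behind the tip: a fixed setting that is not measured.
- bar_knob (a point): Centre of the upright black knob on the bar: 16 mm diameter below, 20 mm at its top cap, standing from 54 to 89 mm above the table (this point is 71.5 mm up), 39 mm behind the bar's tip. Push it from behind or pinch it from above.
- bolt: Bronze hub bolt, loose, 0.3 to 0.5 kg, lying in the V-block along the fixture's x: shank 24 mm diameter, 90 mm long, towards the bar; hexagonal head 36 mm across flats, 16 mm thick, towards the stop. Origin: on its axis, 53 mm from either end, 44 mm up. Starts with its head 5 to 15 mm off the stop; home, the origin is at x = 112 mm of the fixture. Slides with about 2 to 5 N.
- wedge (a joint): Travel of the orange wedge along its ramp, m: 0 drawn out (starts at 0 to 0.008), at most 0.085. Direction in the fixture's frame (0.196, -0.981, 0): mainly away from the robot, 1 mm nearer the tail shoe per 5 mm. The bar, drawn back, blocks it. It slides with 4 N and bites behind the shoe after 0.02 to 0.06, to be felt; a push of F then loads the bolt with about 2 x (F - 4 N). Self-locking.
- wedge_tab (a point): Centre of the upright orange thumb tab on the wedge's thick end: 24 mm along the fixture's x, 10 mm along its y, standing from 54 to 88 mm above the table (this point is 73 mm up). Push its +y face or pinch it across its y faces from above.
- nut_a: Bystander: loose steel hexagonal nylon-insert nut, 36 mm across, 23 mm high, origin under its centre.
- nut_b: Bystander: a second nut like the first.
- ring_gauge: Bystander: loose blue steel thread ring gauge, 68 mm diameter, 18 mm high, hole 25 mm, origin under its centre.
- spare_vblock: Bystander: loose squat grey cast iron V-block, 70 x 60 x 50 mm, origin under its centre.
- oil_bottle: Bystander: yellow bottle, 52 mm diameter, 130 mm high, origin under its centre.
- gauge_dial (a point): Bystander: centre of the chrome dial gauge, 54 mm diameter, about 150 mm up, on a hinged swing arm whose stand is fixed at the far left.
There are look-alikes about, which are no part of the job. Leave any green or pink look-alike of the bolt alone.

How it is judged:
By the outcome, as a careful person would: the job done as asked, in the order asked, and still so for the second after the job is handed in, with the robot touching nothing.
It also fails if it takes over 48 s, if anything falls off the work surface, if the arm or the gripper's body presses on something with over 40 N, if the wrist force passes 120 N, or if a joint passes its speed limit or range.

## Working session

There is one attempt and no reset: what is moved stays moved. The work goes in short steps, Python scripts to look and compute and a shell command to move; the robot and the scene stay as the last step left them, time stands still between calls to the robot, and variables do not carry over. Pictures are saved under pics/ and viewed, about 8 in all and at most 12, crops included, and the job is handed in when it is done.

```bash
mkdir -p pics
cat > h.py <<'E'
import numpy as np, cv2
from plant import get_obs, capture, close_job
def snap(n,f):
    c=capture(n); cv2.imwrite('pics/'+f,c['color'][:,:,::-1]); np.savez('pics/'+f[:-4]+'.npz',**c); return c
def ray(c,px,z):
    R=cv2.Rodrigues(np.array(c['rvec'],float))[0]; t=np.array(c['tvec'],float).ravel()
    o=-R.T@t; d=R.T@np.linalg.solve(np.array(c['mtx']),[px[0],px[1],1.]); return o+d*(z-o[2])/d[2]
def proj(c,p):
    return cv2.projectPoints(np.array(p,float).reshape(-1,3),np.array(c['rvec'],float),np.array(c['tvec'],float),np.array(c['mtx']),None)[0].reshape(-1,2)
E
python3 - <<'E'
from h import *
a=snap('scene','s1.png');b=snap('top','t1.png')
for c in(a,b):
    R=cv2.Rodrigues(np.array(c['rvec'],float))[0];print(-R.T@np.array(c['tvec']).ravel())
o=get_obs();print(o['time'],o['tool_pos'],o['tcp_rot'],o['contact_force'],o['grip_width'])
E
```

```text
[1122.11075594  -13.26547485 1084.91114619]
[ 478.5722729    37.01544536 1062.73433353]
0.1 [ 220.17634285 -476.47722348  404.11096343] [-3.14021131e+00 -1.74522947e-04  4.32786556e-01] [ 0.25331058  0.08122818 -0.21280009] 92.28004763494974
```

View pics/t1.png

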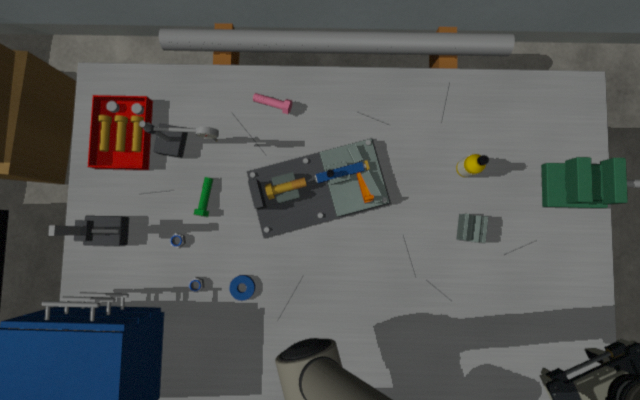

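View pics/s1.png

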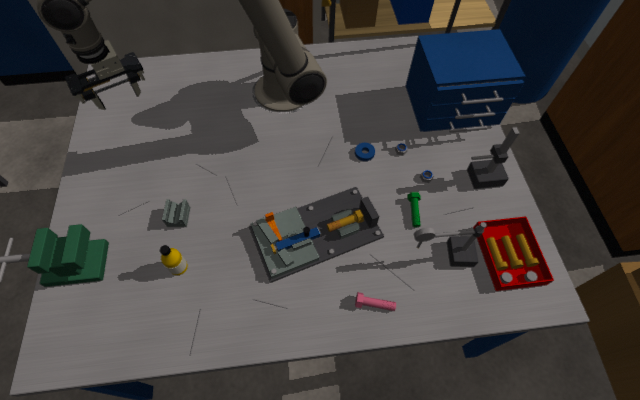

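The top view shows the fixture around (320,187), the bar's black knob near (331,174), the wedge tab near (368,197), the stop at about (258,193) and the dial at (206,132). Next, enlarged crops for measuring.

Run:
```python
from h import *
a=cv2.imread('pics/t1.png')[130:245,240:400]; b=cv2.imread('pics/s1.png')[180:285,240:390]
a=cv2.convertScaleAbs(a,alpha=1.5);b=cv2.convertScaleAbs(b,alpha=1.5)
cv2.imwrite('pics/c1.png',cv2.resize(a,None,fx=5,fy=5,interpolation=2))
cv2.imwrite('pics/c2.png',cv2.resize(b,None,fx=5,fy=5,interpolation=2))
```

```text
(no output)
```

View pics/c1.png

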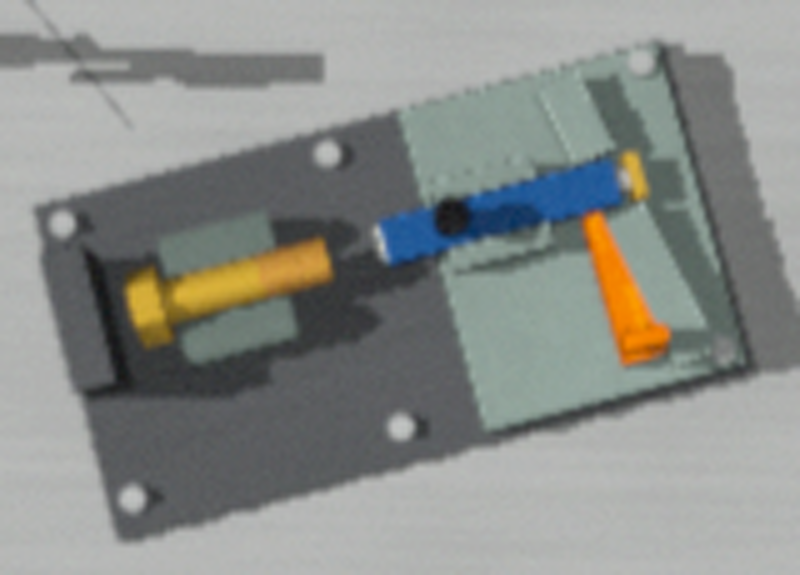

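View pics/c2.png

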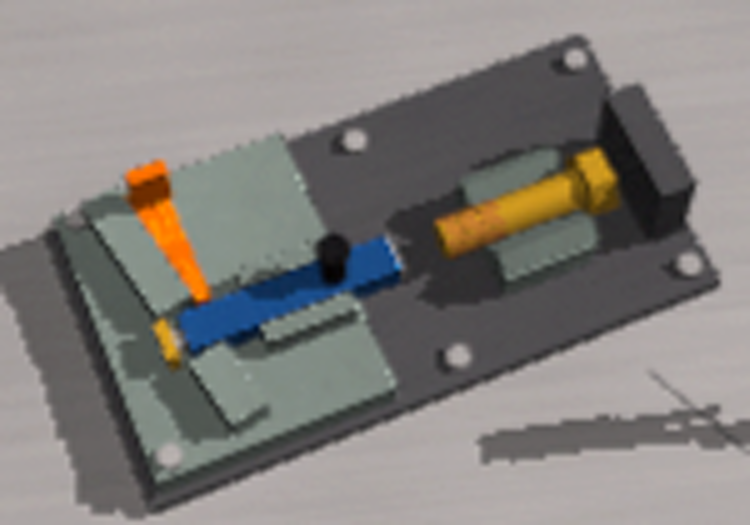

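Run:
```python
from h import *
T=dict(np.load('pics/t1.npz'));S=dict(np.load('pics/s1.npz'))
t=lambda u,v,z:ray(T,(240+u/5-.4,130+v/5-.4),z)
s=lambda u,v,z:ray(S,(240+u/5-.4,180+v/5-.4),z)
P=lambda n,x:print(n,x.round(1))
P('knob T',t(453,211,89));P('knob S',s(333,243,89))
tip=t(380,243,54);tail=t(624,182,54);P('tip',tip);P('tail',tail)
P('tipS',s(397,253,54))
P('tabtop T',t(646,334,88));P('tabtop S',s(147,172,88))
# orange centroid
for c,n in((T,'T'),(S,'S')):
    im=c['color'];h=cv2.cvtColor(im,cv2.COLOR_RGB2HSV)
    m=((h[...,0]<14)&(h[...,1]>200)&(h[...,2]>120)).astype(np.uint8);x0,y0=(240,130)if n=='T' else(240,180)
    ys,xs=np.nonzero(m[y0:y0+105,x0:x0+150]);print(n,list(zip(xs+x0,ys+y0))[:12],len(xs))
# base plate corners z=12
cs=[t(38,207,12),t(662,40,12),t(748,365,12),t(122,540,12)]
for q in cs:P('corner',q)
mid=sum(cs)/4;P('mid',mid)
ex=(cs[0]+cs[3]-cs[1]-cs[2])/2;print('len',np.linalg.norm(ex),'yaw',np.degrees(np.arctan2(ex[1],ex[0])),'w',np.linalg.norm((cs[3]-cs[0])))
e=tip-tail;print('bar yaw',np.degrees(np.arctan2(e[1],e[0])),np.linalg.norm(e))
P('head',t(150,305,62));P('shank end',t(322,258,50))
for n,q in(('bottle',(466,167,0)),('dial',(206,132,150)),('spare',(473,227,50))):P(n,ray(T,q[:2],q[2]))
a=np.array(mid[:2])
print('wrist',get_obs()['tool_pos'])
```

```text
knob T [629.7  18.2  89. ]
knob S [629.6  21.2  89. ]
tip [617.3  55.5  54. ]
tail [652.5 -72.2  54. ]
tipS [623.   58.1  54. ]
tabtop T [569.2 -80.7  88. ]
tabtop S [572.1 -78.5  88. ]
T [(np.int64(361), np.int64(190)), (np.int64(364), np.int64(200))] 2
S [(np.int64(271), np.int64(212)), (np.int64(270), np.int64(213)), (np.int64(271), np.int64(213)), (np.int64(272), np.int64(213)), (np.int64(268), np.int64(214)), (np.int64(269), np.int64(214)), (np.int64(270), np.int64(214)), (np.int64(271), np.int64(214)), (np.int64(272), np.int64(214)), (np.int64(266), np.int64(215)), (np.int64(267), np.int64(215)), (np.int64(268), np.int64(215))] 40
corner [638.9 244.8  12. ]
corner [739.4 -96.7  12. ]
corner [ 560.6 -145.5   12. ]
corner [457.9 192.2  12. ]
mid [599.2  48.7  12. ]
len 354.4408680004018 yaw 106.66494350409907 w 188.5291188683915
bar yaw 105.41002850035176 132.50187431747577
head [581.  174.4  62. ]
shank end [609.2  86.   50. ]
bottle [ 665.1 -358.8    0. ]
dial [710.6 320.7 150. ]
spare [ 498.9 -357.    50. ]
wrist [ 220.17634285 -476.47722348  404.11096343]
```

```bash
cat >> h.py <<'E'
def to(x,y,z,yaw=None):
    from scipy.spatial.transform import Rotation as Ro
    o=get_obs();R=Ro.from_euler('xyz',o['tcp_rot']); d=R.inv().apply(np.array([x,y,z])-o['tool_pos'])
    w=(R.inv()*Ro.from_euler('xyz',[np.pi,0,yaw])).as_rotvec() if yaw is not None else 0
    print('t',o['time'],'pos',np.round(o['tool_pos'],1),'yaw',o['tcp_rot'],'F',np.round(o['contact_force'],2),'shift m',np.round(d/1000,4),'turn',np.round(w,4))
E
python3 -m pendant '[[[0.573,-0.237,0.104],[0,0,0.154],0],[[0.573,-0.237,0.104],[0,0,0.154],0],[[0.573,-0.237,0.104],[0,0,0.154],0],[[0.573,-0.237,0.104],[0,0,0.154],0],[[0.573,-0.237,0.104],[0,0,0.154],0],[[0.573,-0.237,0.104],[0,0,0.154],0],[[0.573,-0.237,0.104],[0,0,0.154],0],[[0.573,-0.237,0.104],[0,0,0.154],0],[[0.573,-0.237,0.104],[0,0,0.154],0],[[0.573,-0.237,0.104],[0,0,0.154],0]]'
python3 -c "
from h import *
to(641,-21,300,.279)"
```

```text
time: 0.93
tool_pos: [498.4, -174.8, 335.6]
tcp_rot: [-3.141, 0.0, 0.279]
contact_force: [0.6, -1.1, 0.6]
grip_width: 29.9
t 0.9333 pos [ 498.4 -174.8  335.6] yaw [-3.14137752e+00  4.30437491e-04  2.78793838e-01] F [ 0.58 -1.06  0.63] shift m [ 0.1795 -0.1086  0.0356] turn [-0.0002  0.0004 -0.0002]
```

```bash
python3 -m pendant '[[[0.175,-0.107,0.036],[0,0,0],0],[[0.175,-0.107,0.036],[0,0,0],0],[[0.175,-0.107,0.036],[0,0,0],0],[[0.175,-0.107,0.036],[0,0,0],0],[[0.175,-0.107,0.036],[0,0,0],0],[[0.175,-0.107,0.036],[0,0,0],0],[[0.175,-0.107,0.036],[0,0,0],0],[[0.175,-0.107,0.036],[0,0,0],0]]'
python3 - <<'E'
from h import *
to(641,-21,242,.279)
c=snap('wrist','w1.png')
E
```

```text
time: 1.6
tool_pos: [635.9, -25.5, 299.5]
tcp_rot: [-3.141, 0.002, 0.28]
contact_force: [-0.5, -0.4, 0.1]
grip_width: 0.6
t 1.6 pos [635.9 -25.5 299.5] yaw [-3.14132118e+00  1.61976872e-03  2.79579430e-01] F [-0.46 -0.36  0.08] shift m [ 0.0062 -0.0029  0.0575] turn [-0.0003  0.0016  0.0006]
```

View pics/w1.png

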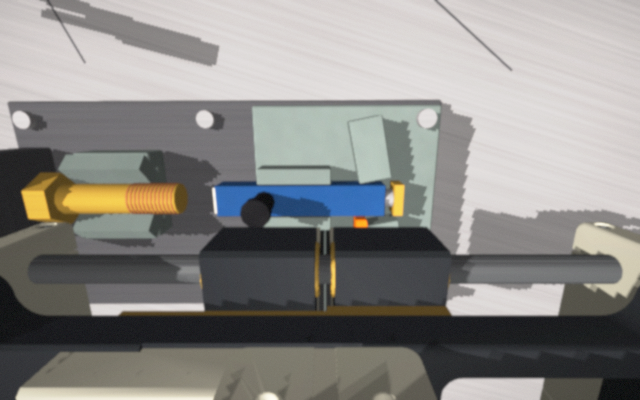

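The wrist view shows the bar level in the picture, so the yaw fits. The knob cap is at (256,210), bar tip at about (215,199), shoe at (398,199) and a sliver of the tab at (360,222).

Run:
```python
from h import *
c=dict(np.load('pics/w1.npz'))
k=ray(c,(255.5,210),89);print('knob',k);
for n,p,z in(('tip',(215,190),54),('barend',(385,190),54),('p1',(10,102),12),('p2',(440,102),12),('shank tip',(186,198),50),('headface',(30,200),50)):
    print(n,ray(c,p,z).round(1))
a=ray(c,(10,102),12)-ray(c,(440,102),12);print(np.degrees(np.arctan2(a[1],a[0])),np.linalg.norm(a))
a=ray(c,(215,184),54)-ray(c,(385,181),54);print(np.degrees(np.arctan2(a[1],a[0])),np.linalg.norm(a))
ex=np.array([np.cos(np.radians(106)),np.sin(np.radians(106))]);t=k[:2]-40*ex;print(t)
to(t[0],t[1],242,.279)
```

```text
knob [634.16843318  20.99056094  89.        ]
tip [628.8  58.6  54. ]
barend [664.  -63.7  54. ]
p1 [641.9 248.   12. ]
p2 [740.4 -93.9  12. ]
shank tip [615.1  79.9  50. ]
headface [580.3 195.   50. ]
106.06920304225825 355.8097288568944
107.11087672908295 126.57849958304521
[645.19392742 -17.4599069 ]
t 1.65 pos [635.7 -26.2 300. ] yaw [3.14158970e+00 9.79042096e-04 2.78362450e-01] F [-0.02  0.11 -0.54] shift m [ 0.0115 -0.0058  0.058 ] turn [ 0.      0.001  -0.0006]
```

```bash
python3 -m pendant '[[[0.009,-0.003,0.03],[0,0,0],0],[[0.009,-0.003,0.05],[0,0,0],0],[[0.009,-0.003,0.058],[0,0,0],0],[[0.009,-0.003,0.058],[0,0,0],0],[[0.009,-0.003,0.058],[0,0,0],0]]'
python3 -m pendant '[[[0,0.004,0],[0,0,0],0],[[0,0.008,0],[0,0,0],0],[[0,0.011,0],[0,0,0],0],[[0,0.014,0],[0,0,0],0],[[0,0.017,0],[0,0,0],0],[[0,0.02,0],[0,0,0],0],[[0,0.02,0],[0,0,0],0]]'
python3 - <<'E'
from h import *
to(643,-21,242,.279)
c=snap('wrist','w2.png')
E
```

```text
time: 2.07
tool_pos: [643.9, -21.2, 243.0]
tcp_rot: [3.141, -0.0, 0.277]
contact_force: [0.0, -0.2, 0.7]
grip_width: 0.3
time: 2.65
tool_pos: [649.7, -40.1, 242.3]
tcp_rot: [3.141, -0.0, 0.278]
contact_force: [0.6, 0.8, 1.2]
grip_width: 0.9
t 2.65 pos [649.7 -40.1 242.3] yaw [ 3.14121939e+00 -2.00226025e-04  2.78325225e-01] F [0.6  0.83 1.21] shift m [-0.0012 -0.0202  0.0003] turn [ 0.0004 -0.0002 -0.0007]
```

View pics/w2.png

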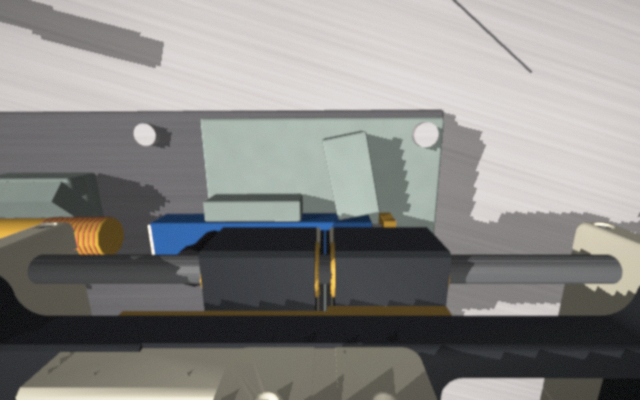

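The wrist picture shows that I moved backwards: tool +y is fixture −x. Nothing was touched. Now I go forward, towards −y.

```bash
python3 -m pendant '[[[0,-0.012,0],[0,0,0],0],[[0,-0.022,0],[0,0,0],0],[[0,-0.026,0],[0,0,0],0],[[0,-0.028,0],[0,0,0],0],[[0,-0.03,0],[0,0,0],0],[[0,-0.032,0],[0,0,0],0],[[0,-0.034,0],[0,0,0],0],[[0,-0.036,0],[0,0,0],0],[[0,-0.038,0],[0,0,0],0],[[0,-0.04,0],[0,0,0],0]]'
python3 -m pendant '[[[0,-0.002,0],[0,0,0],0],[[0,-0.004,0],[0,0,0],0],[[0,-0.006,0],[0,0,0],0],[[0,-0.008,0],[0,0,0],0],[[0,-0.01,0],[0,0,0],0],[[0,-0.01,0],[0,0,0],0]]'
```

```text
time: 3.53
tool_pos: [638.5, -1.3, 242.2]
tcp_rot: [3.141, -0.0, 0.278]
contact_force: [0.3, -1.2, 0.5]
grip_width: 0.3
time: 4.03
tool_pos: [635.6, 9.1, 242.2]
tcp_rot: [-3.141, 0.0, 0.279]
contact_force: [0.5, -0.6, -0.2]
grip_width: 0.3
```

```bash
python3 -m pendant '[[[0,-0.001,0],[0,0,0],0],[[0,-0.002,0],[0,0,0],0],[[0,-0.003,0],[0,0,0],0],[[0,-0.004,0],[0,0,0],0],[[0,-0.005,0],[0,0,0],0],[[0,-0.006,0],[0,0,0],0]]'
python3 -c "
from h import *
snap('top','t2.png')
a=cv2.imread('pics/t2.png')[130:245,240:400]
cv2.imwrite('pics/c3.png',cv2.resize(cv2.convertScaleAbs(a,alpha=1.5),None,fx=5,fy=5,interpolation=2))"
```

```text
time: 4.53
tool_pos: [634.1, 14.4, 242.2]
tcp_rot: [3.141, 0.0, 0.279]
contact_force: [0.5, -1.6, 0.4]
grip_width: 0.2
```

View pics/c3.png

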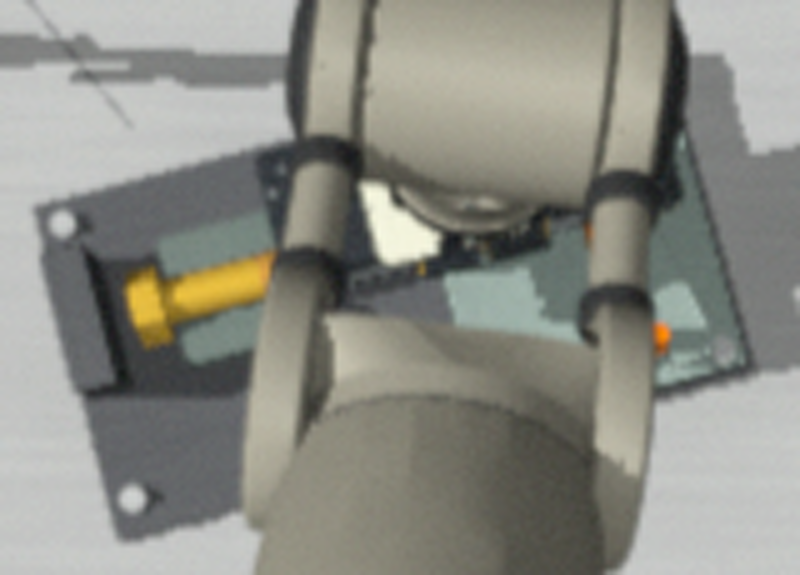

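The bolt's head is still at its starting place (about (150,305) in the crop), so the bar has not reached the bolt. I keep pushing in 1 mm rows.

```bash
python3 -m pendant '[[[0,-0.001,0],[0,0,0],0],[[0,-0.002,0],[0,0,0],0],[[0,-0.003,0],[0,0,0],0],[[0,-0.004,0],[0,0,0],0],[[0,-0.005,0],[0,0,0],0]]'
python3 -m pendant '[[[0,-0.001,0],[0,0,0],0],[[0,-0.002,0],[0,0,0],0],[[0,-0.003,0],[0,0,0],0],[[0,-0.004,0],[0,0,0],0]]'
```

```text
time: 5.0
tool_pos: [632.6, 19.3, 242.2]
tcp_rot: [3.142, 0.0, 0.279]
contact_force: [0.5, -1.2, 0.9]
grip_width: 0.3
time: 5.33
tool_pos: [631.7, 22.7, 242.3]
tcp_rot: [3.14, -0.0, 0.279]
contact_force: [-0.2, -5.2, -0.6]
grip_width: 0.7
```

```bash
python3 -m pendant '[[[0,-0.001,0],[0,0,0],0],[[0,-0.002,0],[0,0,0],0],[[0,-0.003,0],[0,0,0],0]]'
```

```text
time: 5.58
tool_pos: [630.8, 25.6, 242.2]
tcp_rot: [3.141, -0.0, 0.279]
contact_force: [0.3, -4.8, -0.5]
grip_width: 0.5
```

```bash
python3 -m pendant '[[[0,-0.0007,0],[0,0,0],0],[[0,-0.0014,0],[0,0,0],0],[[0,-0.002,0],[0,0,0],0]]'
```

```text
time: 5.83
tool_pos: [630.3, 27.6, 242.2]
tcp_rot: [3.141, 0.0, 0.279]
contact_force: [-0.0, -4.9, -0.6]
grip_width: 0.4
```

```bash
python3 -m pendant '[[[0,-0.0007,0],[0,0,0],0],[[0,-0.0014,0],[0,0,0],0]]'
```

```text
time: 6.0
tool_pos: [629.9, 28.9, 242.2]
tcp_rot: [3.141, 0.0, 0.279]
contact_force: [-0.4, -5.3, -0.1]
grip_width: 0.4
```

```bash
python3 -m pendant '[[[0,-0.0007,0],[0,0,0],0],[[0,-0.0014,0],[0,0,0],0]]'
```

```text
time: 6.17
tool_pos: [629.5, 30.2, 242.2]
tcp_rot: [3.141, 0.0, 0.279]
contact_force: [0.8, -5.4, -0.5]
grip_width: 0.3
```

```bash
python3 -m pendant '[[[0,-0.0007,0],[0,0,0],0],[[0,-0.0014,0],[0,0,0],0]]'
```

```text
time: 6.33
tool_pos: [629.1, 31.6, 242.2]
tcp_rot: [3.141, 0.0, 0.279]
contact_force: [1.0, -6.0, 0.6]
grip_width: 0.7
```

```bash
python3 -m pendant '[[[0,-0.0007,0],[0,0,0],0],[[0,-0.0014,0],[0,0,0],0]]'
```

```text
time: 6.5
tool_pos: [628.7, 32.9, 242.2]
tcp_rot: [3.141, 0.0, 0.279]
contact_force: [-0.5, -5.4, -0.0]
grip_width: 0.3
```

```bash
python3 -m pendant '[[[0,-0.0007,0],[0,0,0],0]]'
```

```text
time: 6.58
tool_pos: [628.5, 33.6, 242.2]
tcp_rot: [3.141, 0.0, 0.279]
contact_force: [-0.1, -5.6, -0.9]
grip_width: 0.5
```

```bash
python3 -m pendant '[[[0,-0.0007,0],[0,0,0],0]]'; python3 -m pendant '[[[0,-0.0005,0],[0,0,0],0]]'
```

```text
time: 6.67
tool_pos: [628.3, 34.2, 242.2]
tcp_rot: [3.141, 0.0, 0.279]
contact_force: [0.2, -5.6, 0.8]
grip_width: 0.2
time: 6.75
tool_pos: [628.2, 34.8, 242.2]
tcp_rot: [3.141, 0.0, 0.279]
contact_force: [0.5, -5.4, 0.5]
grip_width: 0.5
```

```bash
python3 -m pendant '[[[0,-0.0005,0],[0,0,0],0]]'
```

```text
time: 6.83
tool_pos: [628.1, 35.2, 242.2]
tcp_rot: [3.141, 0.0, 0.279]
contact_force: [-0.3, -5.1, -0.1]
grip_width: 0.6
```

```bash
python3 -m pendant '[[[0,-0.0005,0],[0,0,0],0]]'
```

```text
time: 6.92
tool_pos: [627.9, 35.7, 242.2]
tcp_rot: [3.141, 0.0, 0.279]
contact_force: [0.1, -4.9, 0.2]
grip_width: 0.6
```

```bash
python3 -m pendant '[[[0,-0.0005,0],[0,0,0],0]]'
```

```text
time: 7.0
tool_pos: [627.8, 36.2, 242.2]
tcp_rot: [3.141, 0.0, 0.279]
contact_force: [0.8, -7.4, -0.1]
grip_width: 0.5
```

```bash
python3 -m pendant '[[[0,-0.0005,0],[0,0,0],0]]'
```

```text
time: 7.08
tool_pos: [627.7, 36.3, 242.3]
tcp_rot: [3.14, 0.0, 0.279]
contact_force: [0.2, -8.8, -1.0]
grip_width: 0.6
```

```bash
python3 -m pendant '[[[0,-0.0005,0],[0,0,0],0]]'; python3 -c "
from h import *
snap('top','t3.png')
a=cv2.imread('pics/t3.png')[150:220,240:300]
cv2.imwrite('pics/c4.png',cv2.resize(cv2.convertScaleAbs(a,alpha=1.5),None,fx=8,fy=8,interpolation=2))"
```

```text
time: 7.17
tool_pos: [627.7, 36.5, 242.3]
tcp_rot: [3.139, -0.0, 0.279]
contact_force: [1.0, -10.6, 0.6]
grip_width: 0.1
```

View pics/c4.png

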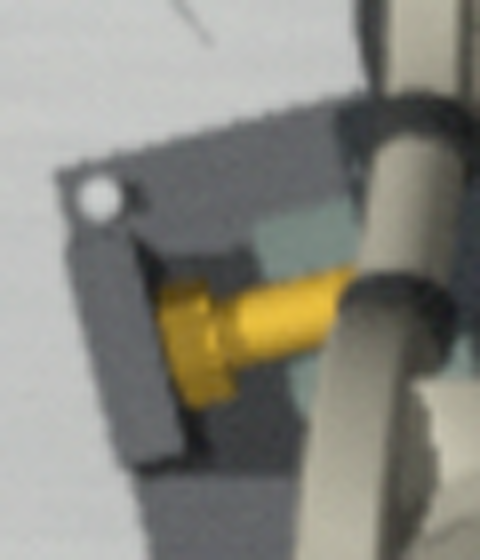

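The head (crop about (175,345)) now sits against the stop, and the force is climbing at about 4 N per mm: the bolt is home. One more firm push, then back off and lift.

```bash
python3 -m pendant '[[[0,-0.0005,0],[0,0,0],0],[[0,-0.001,0],[0,0,0],0]]'
python3 -m pendant '[[[0,0.005,0],[0,0,0],0],[[0,0.015,0],[0,0,0],0],[[0,0.015,-0.02],[0,0,0],0],[[0,0.015,-0.05],[0,0,0],0],[[0,0.015,-0.05],[0,0,0],0]]'
python3 -c "
from h import *
to(541.7,-87.9,290,.279)"
```

```text
time: 7.38
tool_pos: [627.6, 36.8, 242.3]
tcp_rot: [3.138, -0.0, 0.279]
contact_force: [2.2, -12.8, -1.2]
grip_width: 0.5
time: 7.8
tool_pos: [632.8, 23.9, 297.6]
tcp_rot: [3.139, -0.009, 0.279]
contact_force: [0.7, -0.1, 0.5]
grip_width: 0.5
t 7.8 pos [632.8  23.9 297.6] yaw [ 3.13947934 -0.00865153  0.27859412] F [ 0.73 -0.06  0.46] shift m [-0.1184  0.0824  0.0068] turn [ 0.0021 -0.0087 -0.0004]
```

```bash
python3 -m pendant '[[[-0.03,0.02,0],[0,0,0],0],[[-0.06,0.04,0],[0,0,0],0],[[-0.09,0.06,0],[0,0,0],0],[[-0.118,0.082,0],[0,0,0],0],[[-0.118,0.082,0],[0,0,0],0],[[-0.118,0.082,0],[0,0,0],0]]'
python3 - <<'E'
from h import *
to(541.7,-87.9,242,.279)
a=snap('wrist','w3.png');b=snap('scene','s2.png')
A=cv2.imread('pics/w3.png')[100:320,150:550];B=cv2.imread('pics/s2.png')[180:285,240:390]
B=cv2.resize(B,(500,350),interpolation=2);A=cv2.resize(A,(500,275))
cv2.imwrite('pics/c5.png',cv2.convertScaleAbs(np.vstack([B[:300],A]),alpha=1.4))
E
```

```text
time: 8.3
tool_pos: [539.8, -88.6, 292.5]
tcp_rot: [-3.141, -0.001, 0.276]
contact_force: [0.2, 0.0, 0.4]
grip_width: 0.5
t 8.3 pos [539.8 -88.6 292.5] yaw [-3.14105587e+00 -6.04604791e-04  2.75662707e-01] F [0.24 0.03 0.41] shift m [ 0.002  -0.0002  0.0505] turn [-0.0005 -0.0006 -0.0033]
```

View pics/c5.png

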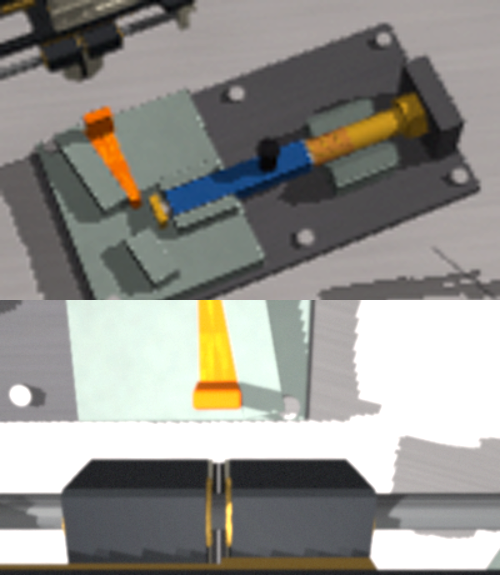

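The bar has pushed the bolt against the stop and stayed there. The wedge's thin end lies just at the shoe, and the tab is in line with the closed fingers (wrist crop x=217 against 220).

```bash
python3 - <<'E'
from h import *
c=dict(np.load('pics/w3.npz'))
for v in(168,172,185):print(v,ray(c,(324,v),88).round(1),ray(c,(324,v),54).round(1))
E
python3 -m pendant '[[[-0.003,0,0.02],[0,0,0],0],[[-0.003,0,0.04],[0,0,0],0],[[-0.003,0,0.05],[0,0,0],0],[[-0.003,0,0.05],[0,0,0],0],[[-0.003,0,0.05],[0,0,0],0],[[-0.003,0,0.05],[0,0,0],0]]'
python3 -m pendant '[[[0.002,0,0],[0,0,0],0],[[0.004,0,0],[0,0,0],0],[[0.006,0,0],[0,0,0],0],[[0.008,0,0],[0,0,0],0],[[0.01,0,0],[0,0,0],0],[[0.012,0,0],[0,0,0],0]]'
```

```text
168 [577.8 -76.7  88. ] [572.8 -78.   54. ]
172 [575.5 -77.4  88. ] [570.1 -78.8  54. ]
185 [567.8 -79.6  88. ] [560.9 -81.4  54. ]
time: 8.9
tool_pos: [538.3, -87.8, 243.0]
tcp_rot: [3.141, -0.001, 0.28]
contact_force: [-0.0, -1.0, 0.9]
grip_width: 0.6
time: 9.4
tool_pos: [549.4, -84.8, 242.3]
tcp_rot: [3.141, -0.0, 0.279]
contact_force: [0.4, -0.6, 0.0]
grip_width: 0.7
```

```bash
python3 -m pendant '[[[0.002,-0.0004,0],[0,0,0],0],[[0.004,-0.0008,0],[0,0,0],0],[[0.006,-0.0012,0],[0,0,0],0],[[0.008,-0.0016,0],[0,0,0],0],[[0.01,-0.002,0],[0,0,0],0],[[0.012,-0.0024,0],[0,0,0],0],[[0.014,-0.0028,0],[0,0,0],0],[[0.016,-0.0032,0],[0,0,0],0]]'
python3 -m pendant '[[[0.001,-0.0002,0],[0,0,0],0],[[0.002,-0.0004,0],[0,0,0],0],[[0.003,-0.0006,0],[0,0,0],0],[[0.004,-0.0008,0],[0,0,0],0]]'
```

```text
time: 10.07
tool_pos: [563.6, -77.3, 242.1]
tcp_rot: [-3.141, 0.001, 0.279]
contact_force: [-4.4, -2.0, 2.0]
grip_width: 0.2
time: 10.4
tool_pos: [567.3, -75.4, 242.1]
tcp_rot: [-3.141, 0.0, 0.279]
contact_force: [-3.1, -0.9, 1.4]
grip_width: 0.2
```

```bash
python3 -m pendant '[[[0.001,-0.0002,0],[0,0,0],0],[[0.002,-0.0004,0],[0,0,0],0],[[0.003,-0.0006,0],[0,0,0],0],[[0.004,-0.0008,0],[0,0,0],0]]'
```

```text
time: 10.73
tool_pos: [570.9, -73.5, 242.1]
tcp_rot: [-3.141, 0.0, 0.279]
contact_force: [-4.4, -1.1, 1.3]
grip_width: 0.4
```

```bash
cat > ok.py <<'E'
import sys;from plant import get_obs;import numpy as np
f=np.dot(get_obs()['contact_force'][:2],[-.96,-.28]);print('push',round(f,1));sys.exit(f>6.5)
E
python3 -m pendant '[[[0.001,-0.0002,0],[0,0,0],0],[[0.002,-0.0004,0],[0,0,0],0]]' && python3 ok.py && python3 -m pendant '[[[0.001,-0.0002,0],[0,0,0],0],[[0.002,-0.0004,0],[0,0,0],0]]' && python3 ok.py && python3 -m pendant '[[[0.001,-0.0002,0],[0,0,0],0],[[0.002,-0.0004,0],[0,0,0],0]]' && python3 ok.py && python3 -m pendant '[[[0.001,-0.0002,0],[0,0,0],0],[[0.002,-0.0004,0],[0,0,0],0]]' && python3 ok.py
```

```text
time: 10.9
tool_pos: [572.7, -72.6, 242.1]
tcp_rot: [-3.141, 0.0, 0.279]
contact_force: [-4.0, -0.7, 0.9]
grip_width: 0.6
push 4.0False
```

```bash
sed -i 's/sys.exit(f>6.5)/sys.exit(int(f>6.5))/' ok.py
python3 -m pendant '[[[0.001,-0.0002,0],[0,0,0],0],[[0.002,-0.0004,0],[0,0,0],0]]' && python3 ok.py && python3 -m pendant '[[[0.001,-0.0002,0],[0,0,0],0],[[0.002,-0.0004,0],[0,0,0],0]]' && python3 ok.py && python3 -m pendant '[[[0.001,-0.0002,0],[0,0,0],0],[[0.002,-0.0004,0],[0,0,0],0]]' && python3 ok.py && python3 -m pendant '[[[0.001,-0.0002,0],[0,0,0],0],[[0.002,-0.0004,0],[0,0,0],0]]' && python3 ok.py && python3 -m pendant '[[[0.001,-0.0002,0],[0,0,0],0],[[0.002,-0.0004,0],[0,0,0],0]]' && python3 ok.py
```

```text
time: 11.07
tool_pos: [574.5, -71.7, 242.1]
tcp_rot: [-3.141, 0.0, 0.279]
contact_force: [-4.2, -0.5, 1.2]
grip_width: 0.2
push 4.2
time: 11.23
tool_pos: [576.3, -70.7, 242.2]
tcp_rot: [-3.141, 0.0, 0.279]
contact_force: [-5.1, -1.0, 1.1]
grip_width: 0.6
push 5.2
time: 11.4
tool_pos: [578.2, -69.8, 242.1]
tcp_rot: [-3.141, 0.0, 0.279]
contact_force: [-4.2, -1.0, 0.3]
grip_width: 0.3
push 4.3
time: 11.57
tool_pos: [580.0, -68.9, 242.2]
tcp_rot: [-3.141, 0.0, 0.279]
contact_force: [-4.5, -0.1, 1.3]
grip_width: 0.5
push 4.4
time: 11.73
tool_pos: [581.8, -67.9, 242.2]
tcp_rot: [-3.141, 0.0, 0.279]
contact_force: [-4.8, -0.5, 0.4]
grip_width: 0.4
push 4.8
```

```bash
python3 -m pendant '[[[0.001,-0.0002,0],[0,0,0],0],[[0.002,-0.0004,0],[0,0,0],0]]' && python3 ok.py && python3 -m pendant '[[[0.001,-0.0002,0],[0,0,0],0],[[0.002,-0.0004,0],[0,0,0],0]]' && python3 ok.py && python3 -m pendant '[[[0.001,-0.0002,0],[0,0,0],0],[[0.002,-0.0004,0],[0,0,0],0]]' && python3 ok.py && python3 -m pendant '[[[0.001,-0.0002,0],[0,0,0],0],[[0.002,-0.0004,0],[0,0,0],0]]' && python3 ok.py && python3 -m pendant '[[[0.001,-0.0002,0],[0,0,0],0],[[0.002,-0.0004,0],[0,0,0],0]]' && python3 ok.py
```

```text
time: 11.9
tool_pos: [583.6, -67.0, 242.2]
tcp_rot: [-3.141, 0.0, 0.279]
contact_force: [-4.2, 0.7, 0.6]
grip_width: 0.4
push 3.9
time: 12.07
tool_pos: [585.4, -66.0, 242.2]
tcp_rot: [-3.141, 0.0, 0.279]
contact_force: [-6.0, -0.6, 0.6]
grip_width: 0.4
push 5.9
time: 12.23
tool_pos: [586.6, -65.6, 242.2]
tcp_rot: [3.141, 0.003, 0.279]
contact_force: [-11.1, -3.4, 3.9]
grip_width: 0.6
push 11.6
```

It bites: the push rose to about 11.6 N. I hold it briefly and read the force.

```bash
python3 -m pendant '[[[0,0,0],[0,0,0],0],[[0,0,0],[0,0,0],0]]'; python3 ok.py;python3 -m pendant '[[[0,0,0],[0,0,0],0]]'; python3 ok.py
```

```text
time: 12.4
tool_pos: [586.6, -65.6, 242.2]
tcp_rot: [3.142, 0.002, 0.279]
contact_force: [-8.6, -2.6, 3.0]
grip_width: 0.4
push 9.0
time: 12.48
tool_pos: [586.6, -65.6, 242.2]
tcp_rot: [3.142, 0.002, 0.279]
contact_force: [-9.1, -2.0, 2.8]
grip_width: 0.4
push 9.3
```

```bash
python3 -m pendant '[[[0.0005,-0.0001,0],[0,0,0],0],[[0.0005,-0.0001,0],[0,0,0],0]]'; python3 ok.py;python3 -m pendant '[[[0,0,0],[0,0,0],0]]'; python3 ok.py
```

```text
time: 12.65
tool_pos: [586.8, -65.5, 242.2]
tcp_rot: [3.142, 0.003, 0.279]
contact_force: [-10.1, -3.5, 3.4]
grip_width: 0.3
push 10.6
time: 12.73
tool_pos: [586.8, -65.6, 242.2]
tcp_rot: [3.142, 0.003, 0.279]
contact_force: [-9.5, -3.9, 3.7]
grip_width: 0.4
push 10.2
```

```bash
python3 -m pendant '[[[0.0003,0,0],[0,0,0],0],[[0.0003,0,0],[0,0,0],0]]'; python3 ok.py;python3 -m pendant '[[[0,0,0],[0,0,0],0]]'; python3 ok.py
```

```text
time: 12.9
tool_pos: [586.9, -65.5, 242.2]
tcp_rot: [-3.142, 0.004, 0.279]
contact_force: [-11.4, -3.9, 4.7]
grip_width: 0.6
push 12.0
time: 12.98
tool_pos: [586.9, -65.5, 242.2]
tcp_rot: [-3.142, 0.004, 0.279]
contact_force: [-11.2, -3.2, 4.0]
grip_width: 0.5
push 11.6
```

A steady 11.6 N. Now I let go: straight back, then up and away, and look.

```bash
python3 -m pendant '[[[-0.004,0.0008,0],[0,0,0],0],[[-0.015,0.001,0],[0,0,0],0],[[-0.03,0.001,0],[0,0,0],0],[[-0.035,0,-0.03],[0,0,0],0],[[-0.06,0,-0.06],[0,0,0],0],[[-0.1,0.03,-0.08],[0,0,0],0],[[-0.13,0.06,-0.1],[0,0,0],0],[[-0.15,0.08,-0.1],[0,0,0],0],[[-0.15,0.08,-0.1],[0,0,0],0]]'
python3 - <<'E'
from h import *
a=snap('top','t4.png');b=snap('scene','s3.png')
A=cv2.imread('pics/t4.png')[130:245,240:400];B=cv2.imread('pics/s3.png')[180:285,240:390]
f=lambda x:cv2.resize(x,(500,300),interpolation=2)
cv2.imwrite('pics/c6.png',cv2.convertScaleAbs(np.vstack([f(B),f(A)]),alpha=1.4))
p=cv2.imread('pics/s1.png').astype(int);q=cv2.imread('pics/s3.png').astype(int)
for n,(x,y) in dict(nut_a=(401,148),nut_b=(427,175),ring=(365,151),vb=(176,213),bottle=(173,262),dial=(422,233),green=(415,208),pink=(375,302)).items():
    d=np.abs(p-q)[y-16:y+16,x-16:x+16].max(2);print(n,(d>40).sum())
E
```

```text
time: 13.73
tool_pos: [464.4, -187.9, 345.0]
tcp_rot: [3.134, -0.004, 0.274]
contact_force: [1.0, 0.0, -0.9]
grip_width: 0.4
nut_a 0
nut_b 0
ring 0
vb 109
bottle 0
dial 0
green 0
pink 0
```

View pics/c6.png

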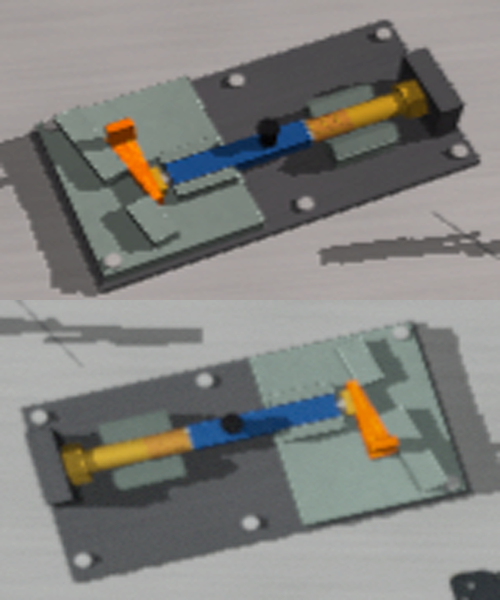

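The bolt is home, the bar closed up against it and the wedge seated behind the shoe. Only the spare V-block's patch changed, perhaps from the arm's shadow, so I check it in the top view before handing in.

Run:
```python
from h import *
p=cv2.imread('pics/t1.png',0)[205:250,450:495].astype(np.float32);q=cv2.imread('pics/t4.png',0)[205:250,450:495].astype(np.float32)
print('vb shift px',cv2.phaseCorrelate(cv2.Laplacian(p,5),cv2.Laplacian(q,5)),(np.abs(p-q)>25).sum())
p=cv2.imread('pics/s1.png',0)[195:235,155:200].astype(np.float32);q=cv2.imread('pics/s3.png',0)[195:235,155:200].astype(np.float32)
print('scene',cv2.phaseCorrelate(cv2.Laplacian(p,5),cv2.Laplacian(q,5)),np.mean(q-p))
```

```text
vb shift px ((-1.0039571735038955, -0.2382647276671932), -0.07959079695336613) 577
scene ((0.22436951911601355, 0.02324887412578036), 0.7626187491416931) -3.6855555
```

```bash
python3 -c "
from plant import close_job,get_obs
print(get_obs()['contact_force'],close_job())"
```

```text
the job is handed in; nothing more can be done
[ 0.60457813  0.54822038 -0.71604831] None
```

The bolt is clamped and the job is handed in, at about 14 s of the 48 s allowed.

**What I did:**
- **Bar:** I pushed it by its knob with the closed fingers. The bolt slid with a total push of about 5 N. At the stop the force rose, and I went on to about 13 N at most, well below 40 N.
- **Wedge:** I pushed the tab along its ramp at about 4 N until it bit behind the shoe. I then firmed it up to a steady 11.6 N (12.0 N at the highest reading) and backed the fingers straight off.

**Last checks:**
- **Clamp:** The final scene and top views show the bolt's head against the stop, the bar closed up on the bolt, and the wedge still seated behind the shoe with the arm clear.
- **Contact:** The force on the tool was about 1 N at hand-in, close to its noise.
- **Bystanders:** In the scene view the nuts, ring gauge, bottle, dial and both look-alikes show no change.
- **Spare V-block:** This is the one check that disagreed. Its patch of the picture changed. The scene view gives a shift of 0.2 px, so I take it as unmoved. The top-view comparison gave no usable match, probably because of the arm and its shadow. The arm's planned path passed more than 100 mm from it and well above it.

**Slip:** My first approach to the knob went 20 mm the wrong way, because I had the tool's y axis reversed. It touched nothing.

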